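# Spin the radishes in the large salad spinner

## Task

Spin the rinsed radishes in the larger of the two salad spinners: take hold of the upright handle of its crank, turn the crank two full turns clockwise (seen from above) without letting go on the way, then let go of it with the crank back where it started. Leave the crank of the small spinner as it is.

Things in the scene. Friction and masses are not known exactly. Their poses are not given: they have to be found in the camera images.
- big_crank (a joint): crank of the large salad spinner (white round tub 240 mm across and 150 mm high under a 15 mm high clear lid, red radishes inside, fixed to the worktop by suction feet). Value in rad, 0 at the start of every episode wherever the crank points, growing clockwise seen from above, 6.28 per full turn, no stops. It turns stiffly (about 1 to 2 N at the handle) and stays where it is left. Its white arm, 12 mm thick, lies level with its top 187 mm above the worktop.
- big_grip (a point): centre, half-way up, of the handle of the large spinner's crank: a plain upright black cylinder 30 mm across and 50 mm high (190 to 240 mm above the worktop, centre at 215 mm), 70 mm from the axle near the arm's outer end. It spins freely on its own upright pin, so a gripper holding it need not turn with the crank. Nothing stands beside it above the arm.
- big_axle (a point): point on the upright axis of the large spinner's crank (centre of its lid), 215 mm above the worktop like the handle's centre, which goes round it in a level circle of 70 mm radius. The handle's grey foot (26 mm wide, 190 mm high) can give 10 mm in or out along the arm against a soft spring (0.4 N per mm).
- small_grip (a point): centre of the handle of the small, empty salad spinner (same make-up, tub 170 mm across, 100 mm high; black upright handle 24 mm across and 40 mm high, centre 160 mm above the worktop, 50 mm from its axle). Not to be turned.

How it is judged:
On the way, in this order (a step that is already met when the one before it is completed fails the run):
1. the handle of the large spinner's crank is held, near the crank's starting position (contact force between the fingers and big_knob above 0.5 N and value of joint big_crank between -0.5 and 1 rad), for 0.1 s.
2. the crank has made its first full turn clockwise (value of joint big_crank above 6.28 rad).
At the end, for the whole second after the job is handed in: The large spinner's crank stands still at two full clockwise turns from its start (12.57 rad, within 0.5 rad or 28 degrees either way) (value of joint big_crank between 12.07 and 13.07 rad and velocity of joint big_crank between -0.1 and 0.1 rad/s); the robot touches nothing.
It fails at once if the handle is let go, or pushed along instead of held, between the start (beyond 1.0 rad) and the end (before 11.5 rad) of the two turns (value of joint big_crank between 1 and 11.5 rad and (contact force between the fingers and big_knob below 0.02 N or horizontal distance between the grasp point and big_grip above 0.03 m)).
It fails at once if the handle of the small spinner is moved by more than 20 mm (distance of small_grip from where it was at the start of the episode above 0.02 m).
It also fails if it takes over 72 s, if anything falls off the work surface, if the arm or the gripper's body presses on something with over 40 N, if the wrist force passes 120 N, or if a joint passes its speed limit or range.

## Robot

A 6-joint arm with a two-finger parallel gripper is mounted at the origin on the work surface. World frame = base frame: x ahead of the robot, y to its left, z up, the work surface at z = 0. Lengths are in m, angles in rad, forces in N, time in s.
With the tool pointing down it reaches from about 0.275 to 0.85 m from the base axis. Payload 5.2 kg.
Tool frame: the origin (TCP) lies at the very end of the fingers, on their centre line; the grasp point (between the pads) lies arm.pinch_z behind it (arm.pinch_z is the distance from the TCP to the grasp point, in m); z points along the fingers, x is the direction in which the jaws open and shut, and the axes are right-handed (so a half turn about z gives the same grasp; the last joint's range is limited). The gripper opens to 85 mm and grips with 20 to 120 N. Pads are 22 mm wide; open, the fingers measure 114 mm over their backs; the gripper's body (76 mm by 85 mm) begins 54 mm behind the grasp point. The pads swing forward as they close: fully open they stand 13 mm farther back than shut.
Start: joints at [-1.319, 0.259, 1.535, -0, 1.348, -0.203], TCP at [0.242, -0.494, 0.231] pointing down, gripper open.
Joint ranges: [-3.14, 3.14], [-0.91, 2.08], [0.19, 2.58], [-1.22, 4.36], [0.22, 2.71], [-3.12, 3.12]. Speed limits (rad/s): [2.57, 2.57, 3.14, 3.14, 3.14, 3.14].

## Interface

Orientations are given as a unit quaternion [x, y, z, w].
In Python, from plant import arm gives the robot as it stands.
- The arm moves only by the tool arm_command, never from a script. Its argument "steps" is a list of rows, each a list of 6 numbers: the shift along the tool's x, y, z in mm, then the turn, a rotation vector about the tool's x, y, z in rad. In form: [[dx, dy, dz, rx, ry, rz], ...]. A call has 1 to 8 rows; each row is the pose to reach, as a shift and turn from the pose commanded when the call began, along the tool's axes at that moment; what a row does not reach only later rows make up. A row lasts 1/8 s, in which the tool goes at most 62.5 mm and 10.7 degrees, less where a joint would pass 70% of its speed; a pose out of reach is approached as far as the arm can. A call with a gripper value outside its range is refused whole. "fingers" is the gripper's target within -1 to 1 (fully open at 1, half-way at 0, shut at -1), set as the call begins (left out, the last holds). The fingers move at their own pace and stop on an object; "grip_force" is the grip in N (left out, the last holds). Time passes only in rows, so rows that repeat a pose let the fingers close. It gives the time, the measured TCP pose, the force and the opening at its end, in the units of the state.
- arm.get_obs(): the state, without advancing time (a new reading comes with each control period).
- arm.read_camera(name): name is "scene" or "top"; returns a dict with "image" (384x512x3 uint8, red, green, blue), "K" (3x3 intrinsics, pixels), "rvec" (rotation vector, rad) and "tvec" (3), from world to camera coordinates, as OpenCV has them. Camera axes: x right, y down, z forward; pixel columns grow to the right and rows downward; lengths in m; the calibration is good to about 2 mm. A picture is of the moment at which its call begins. There is no depth.
- arm.sign_off(): hands the job in, once; it reports no verdict.
The state is a dict: "clock": time; "joint_positions": joint angles; "joint_velocities": joint speeds; "joint_efforts": joint torques, N m; "position": TCP position; "tool_rot": TCP orientation; "ft_force": force on the tool from outside, world axes, zero at the start; "moment": the same for the moment, N m; "width": opening from 0.0 (shut) to 1.0 (fully open).
Only numpy, scipy, OpenCV 4.12 (cv2) and the standard library are available. Lean on these libraries where they do the work, as an engineer would, in place of code of your own. Each camera call takes 0.05 s, during which the arm holds its last target.

## Working session

There is one attempt and no reset: what is moved stays moved. The work goes in short steps, Python scripts to look and compute and a tool call to move; the robot and the scene stay as the last step left them, time stands still between calls to the robot, and variables do not carry over. Pictures are saved under pics/ and viewed, and the job is handed in when it is done.

Besides the shell and the picture viewer there is one more tool, called after ">>>" as name([rows], argument=value, ...), one row to a line, values as JSON. arm_command: Moves the arm, as the interface text tells. Its arguments: {"type":"object","properties":{"steps":{"type":"array","items":{"type":"array","items":{"type":"number"}}},"fingers":{"type":"number"},"grip_force":{"type":"number"}},"required":["steps"]}

```bash
ls; mkdir -p pics; python3 - <<'E'
from plant import arm
import cv2,numpy as np
print(arm.pinch_z, arm.get_obs())
for n in("scene","top"):
    c=arm.read_camera(n); cv2.imwrite(f"pics/{n}0.png",cv2.cvtColor(c["image"],cv2.COLOR_RGB2BGR)); print(n,c["K"],c["rvec"],c["tvec"])
E
```

```text
pics
0.0187 {'clock': 0.0, 'joint_positions': array([-1.31879204e+00,  2.59294920e-01,  1.53614773e+00, -1.78217090e-05,
        1.34794716e+00, -2.02830140e-01]), 'joint_velocities': array([ 6.58296863e-04, -9.72368188e-07, -9.86439961e-05, -1.56352213e-04,
       -1.03392148e-03, -1.94756147e-03]), 'joint_efforts': array([-1.72424086e-03, -4.46035480e+01, -2.90574306e+01, -5.02209859e-04,
        1.18067654e-02, -3.03870763e-05]), 'position': array([ 0.24148493, -0.49354698,  0.2304746 ]), 'tool_rot': array([ 8.48326578e-01, -5.29472576e-01, -6.56809535e-04, -6.13283926e-04]), 'ft_force': array([ 0.32848913, -0.17218379, -0.73571071]), 'moment': array([ 0.0037322 , -0.00777737, -0.01800405]), 'width': 1.0033272329588727}
scene [[351.52111649   0.         255.88779657]
 [  0.         351.52111649 191.95657876]
 [  0.           0.           1.        ]] [ 1.69584033  2.05332519 -0.67961744] [ 0.107371   -0.29558342  1.19415433]
top [[462.75253218   0.         260.0191605 ]
 [  0.         462.75253218 189.18636106]
 [  0.           0.           1.        ]] [ 2.15804982 -2.21834879  0.12366291] [0.01704071 0.55967961 1.02756211]
```

View pics/scene0.png

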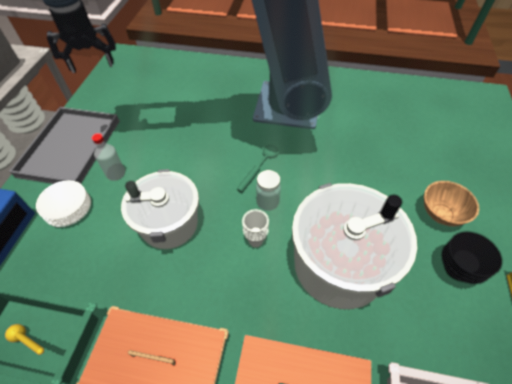

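View pics/top0.png

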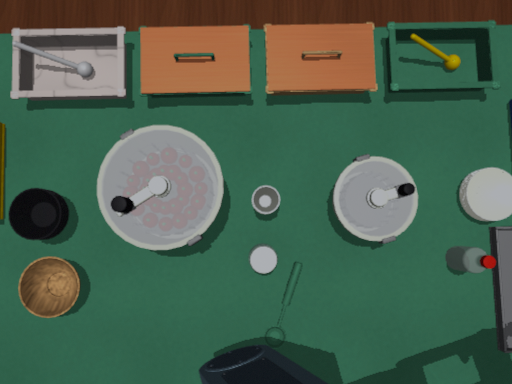

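The large spinner, with its red radishes, is on the left in the top view: hub near (158,186), black handle near (122,204). The small one is on the right, with its handle near (406,189). I'll enlarge the large one to read it more closely.

```bash
python3 - <<'E'
import cv2
a=cv2.imread("pics/top0.png")[160:230,90:190]
b=cv2.imread("pics/scene0.png")[180:250,330:430]
cv2.imwrite("pics/crop0.png",cv2.vconcat([cv2.resize(i,None,fx=4,fy=4,interpolation=cv2.INTER_CUBIC) for i in(a,b)]))
E
```

```text
(no output)
```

View pics/crop0.png

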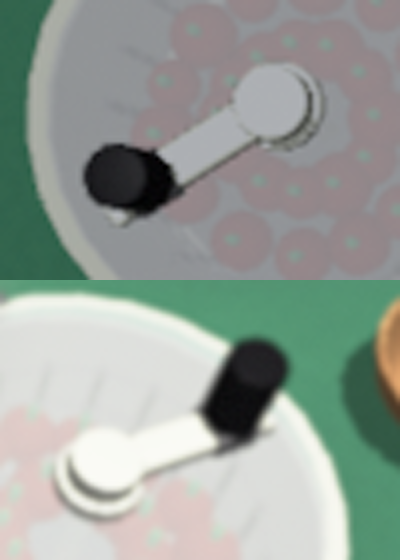

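Top crop: handle top centre at about (119.5,204), hub at about (157.8,185). Scene crop: handle top at about (395.3,201.3), hub at about (356.5,224.5). Next I convert these to positions.

```bash
cat > h.py <<'E'
from plant import arm
import cv2,numpy as np
from scipy.spatial.transform import Rotation as R
def ray(c,uv,z):
    M=cv2.Rodrigues(c["rvec"])[0]; o=-M.T@c["tvec"].ravel()
    d=M.T@np.linalg.inv(c["K"])@np.array([*uv,1.]); return o+d*(z-o[2])/d[2]
def proj(c,P): return cv2.projectPoints(np.array(P,float).reshape(-1,3),c["rvec"],c["tvec"],c["K"],None)[0][:,0]
def tri(c1,u1,c2,u2):
    P=[c["K"]@np.c_[cv2.Rodrigues(c["rvec"])[0],c["tvec"].ravel()] for c in(c1,c2)]
    x=cv2.triangulatePoints(P[0],P[1],np.array(u1,float),np.array(u2,float)).ravel(); return x[:3]/x[3]
E
python3 - <<'E'
from h import *
t=arm.read_camera("top");s=arm.read_camera("scene")
a,b=(119.5,204),(395.3,201.3)
print(ray(t,a,.24),ray(s,b,.24),tri(t,a,s,b))
a2,b2=(157.8,185),(356.5,224.5)
for z in(.19,.2,.21): print(ray(t,a2,z),ray(s,b2,z))
print(tri(t,a2,s,b2))
# lid rim in top image
g=t["image"].copy()
h=(ray(t,a,.24)+ray(s,b,.24))/2
for n in (.195,.2):
  x=(ray(t,a2,n)+ray(s,b2,n))/2; print(np.linalg.norm((h-x)[:2]),np.degrees(np.arctan2(*(h-x)[1::-1])))
o=arm.get_obs(); print(R.from_quat(o["tool_rot"]).as_matrix().round(3))
E
```

```text
[0.52112782 0.25925404 0.24      ] [0.52493726 0.26343461 0.24      ] [0.52159725 0.26226917 0.23515442]
[0.55859451 0.20054264 0.19      ] [0.5577727  0.20297587 0.19      ]
[0.5575687  0.19860168 0.2       ] [0.56427544 0.20093847 0.2       ]
[0.55654289 0.19666072 0.21      ] [0.57077818 0.19890106 0.21      ]
[0.55853486 0.20128156 0.19085601]
0.07073632222946503 121.08356809972938
0.07229802758623464 121.60593688997805
[[ 0.439 -0.898 -0.   ]
 [-0.898 -0.439  0.001]
 [-0.001 -0.    -1.   ]]
```

Both cameras agree to about 4 mm. Handle is at about (0.5225, 0.261) and axle at about (0.5585, 0.2005). Their separation is 70.4 mm, against the 70 mm given. First I rise, then travel over with a yaw so the tool x-axis lies along world x.

>>> arm_command([
  [0,0,-60,0,0,0],
  [-60,-60,-80,0,0,-0.15],
  [-100,-105,-80,0,0,-0.3],
  [-140,-150,-80,0,0,-0.45],
  [-180,-190,-80,0,0,-0.6],
  [-220,-230,-80,0,0,-0.75],
  [-260,-270,-80,0,0,-0.9],
  [-300,-310,-80,0,0,-1.05],
], fingers=1, grip_force=40)

```text
clock: 1.2
position: [0.3885, -0.0864, 0.3115]
tool_rot: [1.0, -0.031, 0.0, 0.0]
ft_force: [0.9, -0.1, 0.7]
width: 1.004
```

>>> arm_command([
  [16,-50,0,0,0,0],
  [32,-100,0,0,0,0],
  [48,-150,0,0,0,0],
  [64,-200,0,0,0,-0.06],
  [80,-250,0,0,0,-0.06],
  [96,-300,0,0,0,-0.06],
  [112,-355,0,0,0,-0.06],
  [112,-355,0,0,0,-0.06],
])

```text
clock: 2.2
position: [0.5237, 0.2617, 0.3098]
tool_rot: [1.0, -0.001, -0.001, -0.0]
ft_force: [-0.2, -1.2, -0.5]
width: 1.003
```

```bash
python3 - <<'E'
from h import *
o=arm.get_obs(); print(o["position"],R.from_quat(o["tool_rot"]).as_matrix().round(3),o["joint_positions"],o["ft_force"])
t=arm.read_camera("top");s=arm.read_camera("scene")
f=lambda c,r0,r1,c0,c1:cv2.resize(cv2.cvtColor(c["image"][r0:r1,c0:c1],cv2.COLOR_RGB2BGR),None,fx=3,fy=3,interpolation=cv2.INTER_CUBIC)
cv2.imwrite("pics/pre.png",cv2.hconcat([f(t,130,260,70,200),f(s,130,260,320,450)]))
E
```

```text
[0.52365999 0.26173079 0.3097659 ] [[ 1.    -0.002 -0.002]
 [-0.002 -1.     0.   ]
 [-0.002 -0.    -1.   ]] [2.72480517e-01 2.86552937e-01 1.30810377e+00 9.78596072e-04
 1.54866303e+00 2.74116845e-01] [-0.21341951 -1.20131695 -0.51367458]
```

View pics/pre.png

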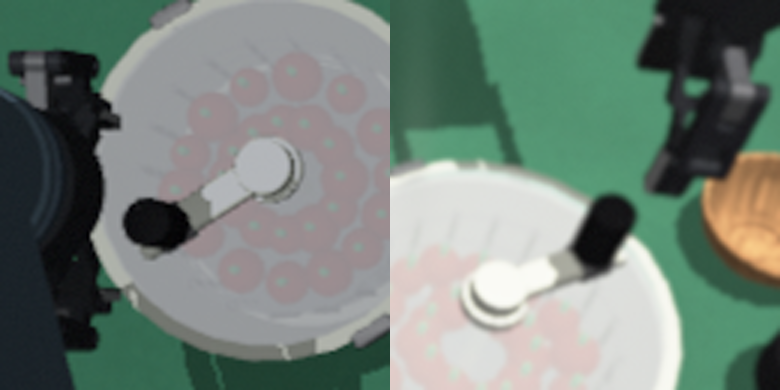

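The top view (left) shows the fingers straddling the handle with parallax. I'll check by projecting the TCP.

```bash
python3 - <<'E'
from h import *
t=arm.read_camera("top");s=arm.read_camera("scene")
for c,o,n in((t,(70,130),"t"),(s,(320,130),"s")):
  for P in([.5237,.2617,.31],[.5237+.0425,.2617,.323],[.5237-.0425,.2617,.323],[.5225,.261,.24],[.5225,.261,.19]):
    print(n,(proj(c,P)[0]-o)*3)
E
```

```text
t [108.25998161 210.22020656]
t [100.88373118 130.00273816]
t [100.74003806 288.09651897]
t [145.54394164 219.78046968]
t [167.74970861 224.34646734]
s [260.56430268 142.63919793]
s [273.15060284 187.67199543]
s [263.87090561  73.69658366]
s [221.78994905 210.19753753]
s [198.726832   252.94203211]
```

The projections match the picture. Descend, then close.

>>> arm_command([
  [-1,1,40,0,0,0],
  [-1,1,75,0,0,0],
  [-1,1,100,0,0,0],
  [-1,1,109,0,0,0],
  [-1,1,109,0,0,0],
])

```text
clock: 3.02
position: [0.5226, 0.2566, 0.2027]
tool_rot: [1.0, -0.004, 0.0, 0.0]
ft_force: [-0.0, 0.0, 0.6]
width: 0.996
```

>>> arm_command([
  [0,0,0,0,0,0],
  [0,0,0,0,0,0],
  [0,0,0,0,0,0],
  [0,0,0,0,0,0],
  [0,0,0,0,0,0],
  [0,0,0,0,0,0],
  [0,0,0,0,0,0],
  [0,0,0,0,0,0],
], fingers=-1, grip_force=40)

```text
clock: 4.03
position: [0.5228, 0.2576, 0.203]
tool_rot: [1.0, -0.003, 0.001, -0.0]
ft_force: [-0.7, 0.1, 5.5]
width: 0.336
```

```bash
python3 - <<'E'
from h import *
o=arm.get_obs(); print(o["position"],o["ft_force"],o["width"])
t=arm.read_camera("top");s=arm.read_camera("scene")
f=lambda c,r0,r1,c0,c1:cv2.resize(cv2.cvtColor(c["image"][r0:r1,c0:c1],cv2.COLOR_RGB2BGR),None,fx=3,fy=3,interpolation=cv2.INTER_CUBIC)
cv2.imwrite("pics/grip.png",cv2.hconcat([f(t,130,260,70,200),f(s,130,260,320,450)]))
p=o["position"]; a=np.array([.5585,.2005])
# tool rows: 9 calls of 8x10deg
d=p[:2]-a; print(np.linalg.norm(d))
th0=np.arctan2(d[1],d[0]); print(np.degrees(th0))
E
```

```text
[0.52277928 0.25755008 0.20299203] [-0.71080286  0.09254156  5.48312823] 0.3356795073971094
0.06731033643103711
122.05188135975013
```

View pics/grip.png

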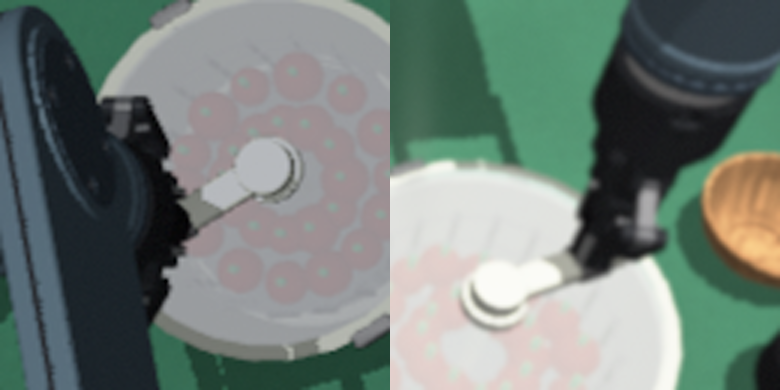

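Handle is held: width 0.336 is about 29 mm, against the 30 mm handle. Next, the 10° waypoint table in tool axes.

```bash
python3 - <<'E'
import numpy as np
th=np.radians(120.8); 
P=lambda k:np.array([70*np.cos(th-np.radians(10*k)),-70*np.sin(th-np.radians(10*k))])
for c in range(9):
    print(c,[list(map(int,np.round(np.round(P(8*c+i))-np.round(P(8*c))))) for i in range(1,9)], np.round(P(8*c+8)*[1,-1]+[558.5,200.5]))
E
```

```text
0 [[11, -5], [23, -9], [35, -10], [47, -9], [59, -6], [70, -1], [80, 6], [89, 14]] [611. 246.]
1 [[7, 10], [12, 21], [16, 33], [17, 45], [16, 57], [13, 69], [8, 80], [1, 90]] [613. 156.]
2 [[-8, 9], [-18, 16], [-29, 21], [-41, 25], [-53, 26], [-65, 25], [-77, 22], [-88, 17]] [524. 139.]
3 [[-10, -7], [-19, -15], [-26, -25], [-31, -36], [-35, -48], [-36, -60], [-35, -72], [-32, -84]] [492. 224.]
4 [[5, -11], [12, -21], [20, -30], [30, -37], [41, -42], [53, -46], [65, -47], [77, -46]] [570. 270.]
5 [[12, 3], [23, 8], [33, 15], [42, 23], [49, 33], [54, 44], [58, 56], [59, 68]] [628. 201.]
6 [[-1, 12], [-4, 24], [-9, 35], [-16, 45], [-24, 54], [-34, 61], [-45, 66], [-57, 70]] [572. 132.]
7 [[-12, 1], [-24, 0], [-36, -3], [-47, -8], [-57, -15], [-66, -23], [-73, -33], [-78, -44]] [493. 176.]
8 [[-4, -12], [-5, -24], [-4, -36], [-1, -48], [4, -59], [11, -69], [19, -78], [29, -85]] [523. 261.]
```

>>> arm_command([
  [11,-5,0,0,0,0],
  [23,-9,0,0,0,0],
  [35,-10,0,0,0,0],
  [47,-9,0,0,0,0],
  [59,-6,0,0,0,0],
  [70,-1,0,0,0,0],
  [80,6,0,0,0,0],
  [89,14,0,0,0,0],
])

```text
clock: 5.12
position: [0.6123, 0.2433, 0.203]
tool_rot: [1.0, -0.003, 0.001, -0.0]
ft_force: [-0.9, 1.3, 4.9]
width: 0.345
```

```bash
cat > chk.py <<'E'
from h import *
import sys
n=sys.argv[1]
o=arm.get_obs(); print(o["clock"],o["position"].round(4),o["tool_rot"].round(3),o["ft_force"].round(2),o["width"].round(3),o["joint_positions"].round(2))
d=o["position"][:2]-[.5585,.2005];print("r",np.linalg.norm(d),"ang",np.degrees(np.arctan2(d[1],d[0])))
t=arm.read_camera("top");s=arm.read_camera("scene")
f=lambda c,r0,r1,c0,c1:cv2.resize(cv2.cvtColor(c["image"][r0:r1,c0:c1],cv2.COLOR_RGB2BGR),None,fx=3,fy=3,interpolation=cv2.INTER_CUBIC)
cv2.imwrite(f"pics/{n}.png",cv2.hconcat([f(t,130,260,70,200),f(s,130,260,290,420)]))
E
python3 chk.py c1
```

```text
Traceback (most recent call last):
  File "chk.py", line 4, in <module>
    o=arm.get_obs(); print(o["clock"],o["position"].round(4),o["tool_rot"].round(3),o["ft_force"].round(2),o["width"].round(3),o["joint_positions"].round(2))
                                                                                                           ^^^^^^^^^^^^^^^^
AttributeError: 'float' object has no attribute 'round'
```

```bash
sed -i 's/o\["width"\].round(3)/o["width"]/' chk.py; python3 chk.py c1
```

```text
5.125 [0.6123 0.2433 0.203 ] [ 1.    -0.003  0.001 -0.   ] [-0.88  1.25  4.9 ] 0.3453014669392493 [0.21 0.47 1.29 0.   1.38 0.21]
r 0.06872678742225535 ang 38.488503421222525
```

View pics/c1.png

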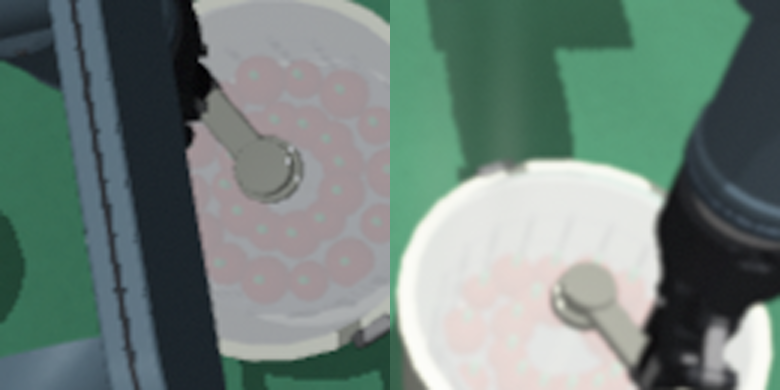

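The crank follows the gripper, its arm now pointing up-left in the top view with the handle still between the fingers. Continuing.

>>> arm_command([
  [7,10,0,0,0,0],
  [12,21,0,0,0,0],
  [16,33,0,0,0,0],
  [17,45,0,0,0,0],
  [16,57,0,0,0,0],
  [13,69,0,0,0,0],
  [8,80,0,0,0,0],
  [1,90,0,0,0,0],
])

```text
clock: 6.22
position: [0.6127, 0.1529, 0.203]
tool_rot: [1.0, -0.003, 0.001, -0.0]
ft_force: [0.2, 1.0, 4.6]
width: 0.339
```

```bash
python3 chk.py c2
```

```text
6.225 [0.6127 0.1529 0.203 ] [ 1.    -0.003  0.001 -0.   ] [0.22 1.03 4.57] 0.33910233845133536 [0.07 0.42 1.37 0.   1.35 0.07]
r 0.07216293566640669 ang -41.25829755347019
```

On track, with y about 3 mm low, so I'll trim that in this call.

>>> arm_command([
  [-8,8,0,0,0,0],
  [-18,14,0,0,0,0],
  [-29,19,0,0,0,0],
  [-41,22,0,0,0,0],
  [-53,23,0,0,0,0],
  [-65,22,0,0,0,0],
  [-77,19,0,0,0,0],
  [-88,14,0,0,0,0],
])

```text
clock: 7.32
position: [0.5243, 0.1391, 0.203]
tool_rot: [1.0, -0.003, 0.001, 0.0]
ft_force: [0.6, -0.5, 5.5]
width: 0.342
```

```bash
python3 chk.py c3
```

```text
7.325 [0.5243 0.1391 0.203 ] [ 1.    -0.003  0.001  0.   ] [ 0.56 -0.53  5.54] 0.34161136216632176 [ 0.05  0.26  1.6  -0.    1.28  0.06]
r 0.07025062303610219 ang -119.08885589223765
```

View pics/c3.png

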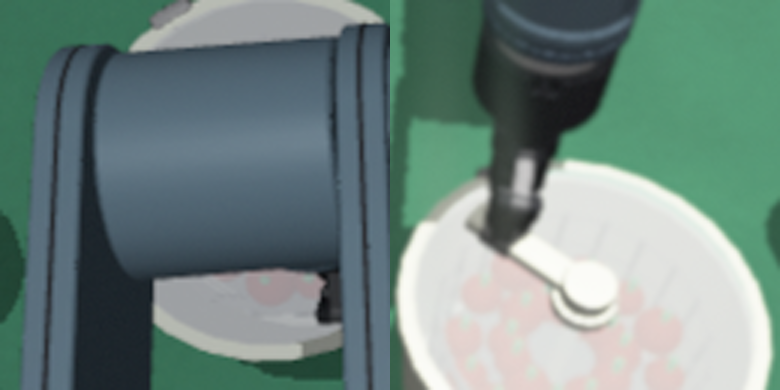

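The scene view shows the handle in the fingers, with the arm from the hub at (585,285) to the handle at (510,220). Continuing.

>>> arm_command([
  [-10,-7,0,0,0,0],
  [-19,-15,0,0,0,0],
  [-26,-25,0,0,0,0],
  [-31,-36,0,0,0,0],
  [-35,-48,0,0,0,0],
  [-36,-60,0,0,0,0],
  [-35,-72,0,0,0,0],
  [-32,-84,0,0,0,0],
])

```text
clock: 8.43
position: [0.4927, 0.2238, 0.2029]
tool_rot: [1.0, -0.003, 0.001, 0.0]
ft_force: [-0.4, -1.2, 6.8]
width: 0.338
```

>>> arm_command([
  [5,-11,0,0,0,0],
  [12,-21,0,0,0,0],
  [20,-30,0,0,0,0],
  [30,-37,0,0,0,0],
  [41,-42,0,0,0,0],
  [53,-46,0,0,0,0],
  [65,-47,0,0,0,0],
  [77,-46,0,0,0,0],
])

```text
clock: 9.43
position: [0.5701, 0.2694, 0.203]
tool_rot: [1.0, -0.003, 0.0, 0.0]
ft_force: [-1.5, -1.3, 7.1]
width: 0.341
```

```bash
python3 chk.py c5
```

```text
9.425 [0.5701 0.2694 0.203 ] [ 1.    -0.003  0.     0.   ] [-1.47 -1.32  7.13] 0.3408264529608603 [ 0.26  0.42  1.37 -0.    1.35  0.27]
r 0.06982159701358438 ang 80.44324471736662
```

View pics/c5.png

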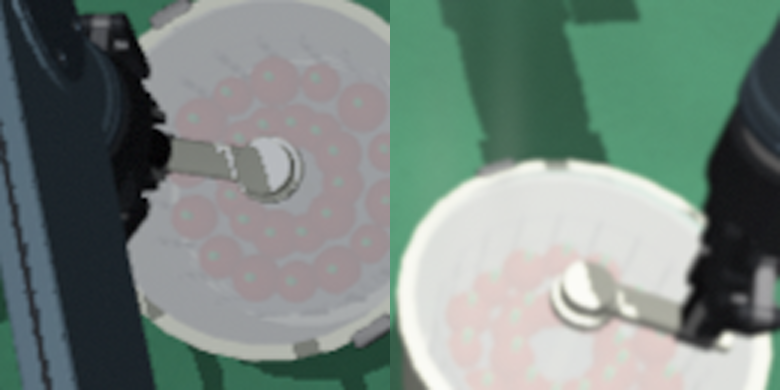

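Past one turn: the arm points left towards the held handle, as planned. Now the remaining calls.

>>> arm_command([
  [12,3,0,0,0,0],
  [23,8,0,0,0,0],
  [33,15,0,0,0,0],
  [42,23,0,0,0,0],
  [49,33,0,0,0,0],
  [54,44,0,0,0,0],
  [58,56,0,0,0,0],
  [59,68,0,0,0,0],
])

```text
clock: 10.52
position: [0.6288, 0.201, 0.203]
tool_rot: [1.0, -0.003, 0.001, -0.0]
ft_force: [0.1, 1.8, 7.1]
width: 0.343
```

>>> arm_command([
  [-1,12,0,0,0,0],
  [-4,24,0,0,0,0],
  [-9,35,0,0,0,0],
  [-16,45,0,0,0,0],
  [-24,54,0,0,0,0],
  [-34,61,0,0,0,0],
  [-45,66,0,0,0,0],
  [-57,70,0,0,0,0],
])

```text
clock: 11.52
position: [0.5716, 0.1308, 0.203]
tool_rot: [1.0, -0.003, 0.001, 0.0]
ft_force: [1.3, 0.3, 4.6]
width: 0.343
```

```bash
python3 chk.py c7
```

```text
11.525 [0.5716 0.1308 0.203 ] [ 1.    -0.003  0.001  0.   ] [1.26 0.31 4.65] 0.3429353414249429 [ 0.04  0.34  1.49 -0.    1.31  0.04]
r 0.07087162148569878 ang -79.37521994987408
```

View pics/c7.png

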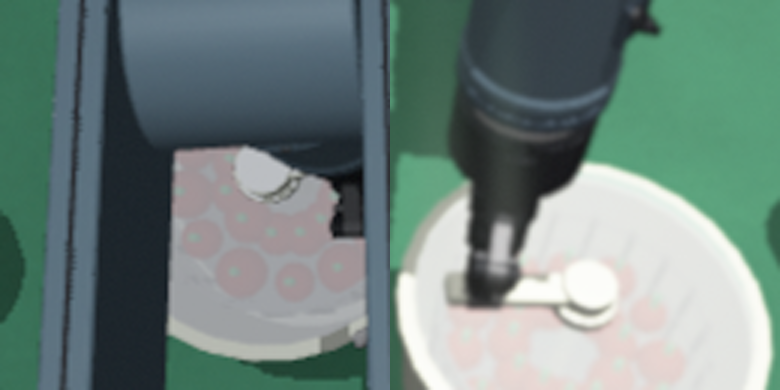

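The handle is still held in the fingers, 160° short of the end.

>>> arm_command([
  [-12,1,0,0,0,0],
  [-24,0,0,0,0,0],
  [-36,-3,0,0,0,0],
  [-47,-8,0,0,0,0],
  [-57,-15,0,0,0,0],
  [-66,-23,0,0,0,0],
  [-73,-33,0,0,0,0],
  [-78,-44,0,0,0,0],
])

```text
clock: 12.62
position: [0.4931, 0.1756, 0.203]
tool_rot: [1.0, -0.003, 0.001, 0.0]
ft_force: [-0.6, -1.1, 5.8]
width: 0.342
```

>>> arm_command([
  [-4,-12,0,0,0,0],
  [-5,-24,0,0,0,0],
  [-4,-36,0,0,0,0],
  [-1,-48,0,0,0,0],
  [4,-59,0,0,0,0],
  [11,-69,0,0,0,0],
  [19,-78,0,0,0,0],
  [29,-85,0,0,0,0],
])

```text
clock: 13.62
position: [0.5227, 0.2607, 0.2029]
tool_rot: [1.0, -0.003, 0.0, 0.0]
ft_force: [-0.4, -0.2, 7.4]
width: 0.34
```

```bash
python3 chk.py c9
```

```text
13.625 [0.5227 0.2607 0.2029] [ 1.    -0.003  0.     0.   ] [-0.37 -0.24  7.39] 0.33976182909421376 [ 0.27  0.34  1.49 -0.    1.31  0.28]
r 0.07001869671350665 ang 120.7417801116407
```

View pics/c9.png

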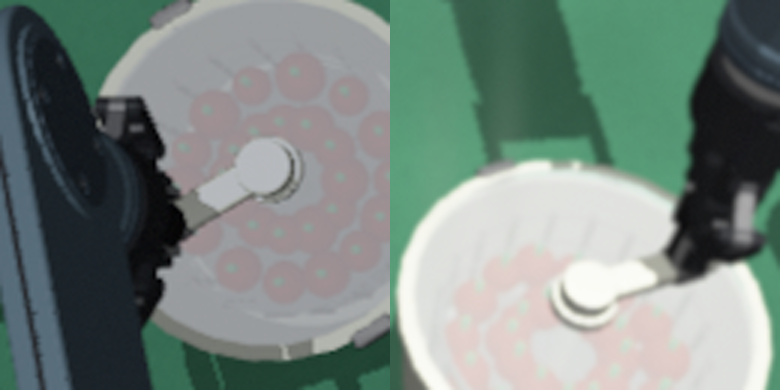

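The crank is back where it started, matching the earlier grip picture. Open, then rise straight up.

>>> arm_command([
  [0,0,0,0,0,0],
  [0,0,0,0,0,0],
  [0,0,0,0,0,0],
  [0,0,0,0,0,0],
  [0,0,0,0,0,0],
  [0,0,0,0,0,0],
  [0,0,0,0,0,0],
  [0,0,0,0,0,0],
], fingers=1)

```text
clock: 14.72
position: [0.5225, 0.2604, 0.2023]
tool_rot: [1.0, -0.003, -0.0, 0.0]
ft_force: [-0.1, -0.5, 0.4]
width: 1.001
```

>>> arm_command([
  [0,0,-15,0,0,0],
  [0,0,-45,0,0,0],
  [0,0,-80,0,0,0],
  [0,0,-115,0,0,0],
  [0,0,-140,0,0,0],
  [0,0,-150,0,0,0],
  [0,0,-150,0,0,0],
  [0,0,-150,0,0,0],
])

```text
clock: 15.72
position: [0.522, 0.2603, 0.3511]
tool_rot: [1.0, -0.003, -0.001, 0.0]
ft_force: [0.0, 0.2, -0.3]
width: 0.999
```

```bash
python3 chk.py end; python3 - <<'E'
from h import *
cv2.imwrite("pics/topend.png",cv2.cvtColor(arm.read_camera("top")["image"],cv2.COLOR_RGB2BGR))
E
```

```text
15.725 [0.522  0.2603 0.3511] [ 1.    -0.003 -0.001  0.   ] [ 0.03  0.22 -0.27] 0.9992768967346407 [0.27 0.27 1.23 0.   1.64 0.28]
r 0.07004455182603762 ang 121.36334437900868
```

View pics/end.png

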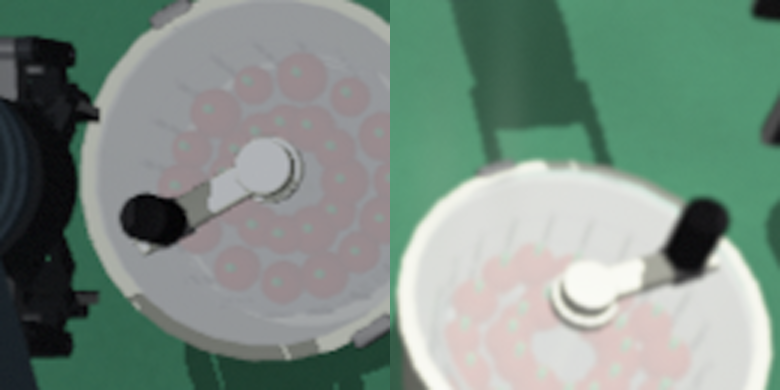

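View pics/topend.png

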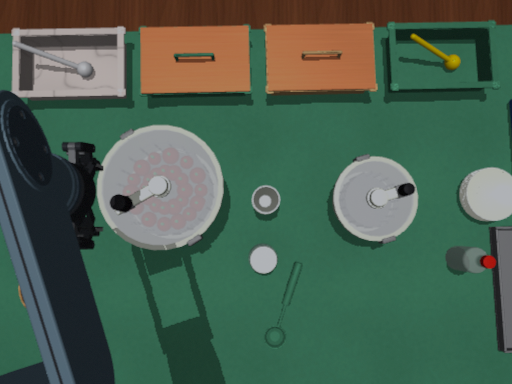

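The handle is free at about (121,203), against (122,204) at the start. The small spinner's handle is unchanged at (406,189), and the gripper is clear. Handing in.

```bash
python3 -c "
from plant import arm
print(arm.sign_off())"
```

```text
the job is handed in; nothing more can be done
None
```

I gripped the large spinner's handle, turned the crank two full turns clockwise without letting go, then released it at its start position and rose clear. I handed the job in at about 16 s of the 72 s allowed; the hand-in gives no verdict.

- **Crank position:** in the last pictures the handle is within about 1 px of where it started. At release the tool stood at 120.7° around the axle, and I had measured the crank at 120.8° to begin with.
- **Hold during the turns:** the gripper opening stayed at 0.34 (about the handle's width) at every reading, and each picture I viewed along the way showed the handle in the fingers.
- **Small spinner:** its handle looks unmoved in the top view.
- **Robot clear:** after rising, the tool was about 110 mm above the handle, with the force reading near zero.

One thing was off: during the first 160° the tool ran about 3 mm low in y. I trimmed that in the third move, and the handle's springy foot allows up to 10 mm. No checks failed.

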